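# Shut the food box and snap its two latches over

### The arm

A 6-joint arm with a two-finger parallel gripper is mounted at the origin on a cart in front of the work surface, level with it; the furniture and walls round the work are solid. World frame = base frame: x ahead of the robot, y to its left, z up, the work surface at z = 0. Lengths are in m, angles in rad, forces in N, time in s.
With the tool pointing down it reaches from about 0.375 to 0.975 m from the base axis. Payload 3.8 kg.
Tool frame: the origin (TCP) lies at the very end of the fingers, on their centre line; the grasp point (between the pads) lies 19 mm behind it; z points along the fingers, y is the line along which they close (so a half turn about z gives the same grasp; the last joint's range is limited). The gripper opens to 88 mm and grips with 3 to 60 N. Pads are 18 mm wide; open, the fingers measure 123 mm over their backs; the gripper's body (75 mm by 187 mm) begins 45 mm behind the grasp point.
Start: joints at [1.236, 0.264, 1.604, -0, 1.274, -0.037], TCP at [0.198, 0.645, 0.239] pointing down, gripper open.
Joint ranges: [-2.63, 2.63], [-0.94, 2.18], [0.31, 2.57], [-1.31, 4.45], [0, 2.66], [-2.55, 2.55]. Speed limits (rad/s): [2.57, 2.57, 3.14, 3.14, 3.14, 3.14].

### API

Orientations are given as a unit quaternion [w, x, y, z].
In Python, from plant import * gives the robot as it stands. Calls block until the motion is done:
- movep(position, orientation): joint-space move of the TCP to a pose.
- line_to(position, attitude=None, rate=0.15, force_limit=None): straight line of the TCP; attitude=None keeps the orientation; rate is the mean speed in m/s. With force_limit (N) it stops when the force on the tool has changed by that much, and returns True; else False.
- goto_joints(angles): joint-space move.
- ungrasp() and clamp(squeeze=None): open the fingers fully, or close them until they stop; squeeze is the grip in N (None keeps the last).
- dwell(seconds).
- ik(position, orientation): joint angles nearest the present ones, or None.
- capture(name): name is "scene" or "top"; returns a dict with "img" (420x560x3 uint8, red, green, blue), "range_z" (420x560 float32, m along the optical axis (not along the pixel's ray), 0 where there is no reading), "K" (3x3 intrinsics, pixels), "world_to_cam" (4x4, takes a point from world to camera coordinates). Camera axes: x right, y up, looking along -z (the intrinsics and any distortion apply to the point x, -y, -z); pixel columns grow to the right and rows downward; lengths in m; the calibration is good to about 2 mm. A picture is of the moment at which its call begins.
A pose or a line that the arm cannot do raises MotionError and nothing moves.
- sign_off(): hands the job in; it is judged then, once.
Trained networks look in a picture, given as the dict that the camera call returned (one of the last four; its "shot" number tells which), for a name from the list of things; names that differ only in an ending like _2 or _b are one class to them, and where a whole thing is asked for, a point or a joint stands for the part that bears it (a point fixed in the world has none). Each returns a list of dicts, best first, with "conf" (0 to 1); they miss things now and then, are a little off and sometimes report something else, mostly with a low value. They report only what shows in the picture. A call takes as long as a camera call.
- boxes_of(thing, picture): "box" ([left, top, right, bottom] in pixels, round what is visible of it).
- regions_of(thing, picture): "pixels" (420x560 bool, what is visible of it) and "box" ([left, top, right, bottom] in pixels, round what is visible of it).
Readings, each from a call of its own:
- current_time(): time.
- current_joint_pos(): joint angles.
- current_joint_velocities(): joint speeds.
- current_joint_efforts(): joint torques, N m.
- current_tool_pos(): TCP position.
- current_tool_rot(): TCP orientation.
- current_contact_force(): force on the tool from outside, world axes, zero at the start.
- current_torque(): the same for the moment, N m.
- current_grip_width(): finger opening in m.
- current_grasp_force(): force on a finger pad.
Only numpy, scipy, OpenCV 4.12 (cv2) and the standard library are available. Lean on these libraries where they do the work, as an engineer would, in place of code of your own. Each camera call takes 0.05 s, during which the arm holds its last target. There are 200 camera calls.

### The job

Close the metal food box: push its lid fully down first, then flip both front latch levers over past their middle so that each snaps down onto the closed lid. Only push with the fingers; do not pick up, tip or shove the box, do not swing the lid further open, and leave the things standing around it alone.

Things in the scene. Friction and masses are not known exactly. Their poses are not given: they have to be found in the camera images.
- food_box: plain aluminium food box standing loose on a long wooden board (16 mm thick) that lies on the worktop, about 2.5 kg; 130 mm deep (x), 260 mm wide (y), 103 mm high with the lid shut. Origin at the centre of its underside; x points from the front (latch side, facing the robot) to the back (hinge side), y to the box's left, z up
- lid (a joint): lid angle in rad: 0 = shut flat, growing as the front edge swings up; it starts partly open (0.40 to 0.85). A stiff hinge (friction) holds the lid where it is left; a downward push of a few newtons on its upper face closes it
- lid_hinge (a point): middle of the lid's hinge line, which runs along the box's y at box x = +65 mm, z = 93 mm. The lid is a flat plate 10 mm thick whose underside passes through this line; shut, it reaches forward to box x = -65 mm and its top is at z = 103 mm
- lid_edge (a point): middle of the lid's front upper edge, 130 mm from the hinge line
- latch_left (a joint): lever of the left latch (box y = +78 mm), rad: 0 = open, leaning 0.45 rad from upright out towards the front; 0.45 = upright; 1.90 = fully over, lying back just above the shut lid. A spring (up to 0.07 N m) drives it to 0 below about 0.6, to 1.90 above; stable only at these ends. Pushed over from the front with a few newtons at the paddle
- latch_left_tip (a point): outer end of the left lever, a flat dark steel lever 60 mm long from its pivot, ending in a paddle 24 mm wide (along the box's y) and 6 mm thick
- latch_left_pivot (a point): pivot of the left lever, on the front of the box at box x = -75 mm, y = +78 mm, z = 108 mm; the lever turns about the box's y axis
- latch_right (a joint): lever of the right latch (box y = -78 mm); same values, spring and way of working as the left
- latch_right_tip (a point): outer end of the right lever, which has the same size and shape as the left
- latch_right_pivot (a point): pivot of the right lever, at box x = -75 mm, y = -78 mm, z = 108 mm
- tall_mug: bystander: tall stoneware mug with a handle, 81 x 117 x 132 mm, left of the box; origin at the centre of its underside
- small_tin: bystander: small food tin, 58 mm across and 72 mm high, left of the box towards its front; origin at the centre of its underside
- red_cap_jar: bystander: spice jar, 41 mm across and 105 mm high, right of the box; origin at the centre of its underside
- small_carton: bystander: small cardboard packet 30 x 80 x 58 mm, right of the box; origin at the centre of its underside

How it is judged:
By the outcome, as a careful person would: the job done as asked, in the order asked, and still so for the second after the job is handed in, with the robot touching nothing.
It also fails if it takes over 45 s, if anything falls off the work surface, if the arm or the gripper's body presses on something with over 40 N, if the wrist force passes 120 N, or if a joint passes its speed limit or range.

## Working session

There is one attempt and no reset: what is moved stays moved. The work goes in short steps, each a Python script; the robot and the scene stay as the last script left them, time stands still between calls to the robot, and variables do not carry over. Pictures are saved under pics/ and viewed, at most 10 in all, crops included, and the job is handed in when it is done.

```bash
mkdir -p pics; ls; cat > h.py <<'E'
from plant import *
import numpy as np, cv2
def world(p):
    z=p["range_z"].astype(float);K=p["K"];v,u=np.mgrid[:420,:560]
    c=np.stack([(u-K[0,2])/K[0,0]*z,-(v-K[1,2])/K[1,1]*z,-z,np.ones_like(z)],-1)
    return (c@np.linalg.inv(p["world_to_cam"]).T)[...,:3]
def save(p,n): cv2.imwrite(f"pics/{n}.png",p["img"][...,::-1])
E
python3 - <<'E'
from h import *
ps={n:capture(n) for n in("scene","top")}
np.set_printoptions(precision=3,suppress=True)
cv2.imwrite("pics/a.png",cv2.resize(np.hstack([ps[n]["img"][...,::-1] for n in ps]),(800,300)))
for n,p in ps.items():
    save(p,n+"0"); np.savez(n+"0.npz",**{k:p[k] for k in("img","range_z","K","world_to_cam")})
    print(n,[k for k in p],np.linalg.inv(p["world_to_cam"])[:3,3])
    W=world(p)
    for t in["food_box","lid","latch_left","latch_right","tall_mug","small_tin","red_cap_jar","small_carton"]:
        for r in regions_of(t,p)[:3]:
            m=r["pixels"]&(p["range_z"]>0); w=W[m]
            print(t,round(r["conf"],2),np.array(r["box"]),m.sum(), *( (np.median(w,0),np.percentile(w,2,0),np.percentile(w,98,0)) if len(w) else ()))
print(current_time())
E
```

```text
pics
scene ['img', 'range_z', 'K', 'world_to_cam', 'shot'] [ 0.008 -0.292  0.51 ]
lid 0.62 [234.9 174.  362.7 219.9] 1623 [0.513 0.245 0.179] [0.45 0.14 0.11] [0.618 0.458 0.195]
latch_right 0.62 [299.5 213.8 316.4 238.7] 225 [0.463 0.169 0.156] [0.448 0.155 0.066] [0.58  0.305 0.182]
tall_mug 0.8 [215.9 179.5 256.8 232.8] 919 [0.484 0.462 0.106] [0.409 0.324 0.003] [0.569 0.656 0.173]
tall_mug 0.28 [233.3 175.2 362.6 281.7] 9166 [0.499 0.243 0.087] [0.422 0.132 0.025] [0.615 0.406 0.194]
small_tin 0.88 [187.5 209.  211.3 250.3] 759 [0.383 0.453 0.052] [0.364 0.443 0.005] [0.415 0.496 0.074]
red_cap_jar 0.67 [373.2 244.8 403.2 300.7] 1215 [0.536 0.023 0.085] [0.529 0.011 0.024] [0.567 0.048 0.126]
red_cap_jar 0.31 [231.8 197.2 249.2 219.1] 109 [0.408 0.315 0.168] [0.399 0.302 0.126] [0.429 0.329 0.181]
small_carton 0.79 [402.  258.1 440.7 282.2] 596 [0.612 0.019 0.069] [ 0.602 -0.019  0.026] [0.637 0.04  0.077]
small_carton 0.54 [231.9 177.3 364.5 282.4] 9017 [0.498 0.243 0.087] [0.422 0.132 0.027] [0.614 0.404 0.193]
top ['img', 'range_z', 'K', 'world_to_cam', 'shot'] [0.34  0.287 1
[... 262 characters left out ...]
9 0.321 0.15 ] [0.4   0.307 0.017] [0.434 0.333 0.182]
latch_right 0.61 [317.6 209.1 334.4 221.3] 84 [0.46  0.171 0.168] [0.45  0.16  0.128] [0.48  0.185 0.183]
tall_mug 0.92 [173.1 185.  223.6 226. ] 1331 [0.509 0.478 0.065] [0.47  0.426 0.002] [0.544 0.529 0.135]
small_tin 0.59 [188.8 242.8 218.8 268.6] 520 [0.391 0.471 0.07 ] [0.366 0.447 0.003] [0.418 0.502 0.075]
red_cap_jar 0.82 [360.5 177.  389.9 197.1] 407 [0.543 0.042 0.119] [0.53  0.019 0.019] [0.565 0.054 0.126]
red_cap_jar 0.47 [218.9 150.8 344.6 247.3] 6964 [0.513 0.275 0.147] [0.426 0.143 0.022] [0.608 0.403 0.194]
small_carton 0.93 [360.3 148.7 397.  173.5] 474 [0.617 0.024 0.069] [ 0.599 -0.02   0.018] [0.643 0.058 0.077]
0.9
```

View pics/scene0.png

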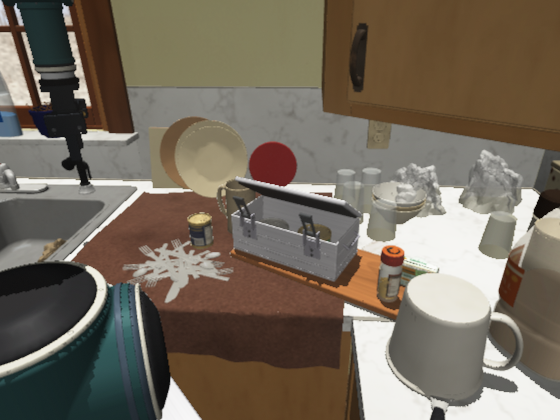

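View pics/top0.png

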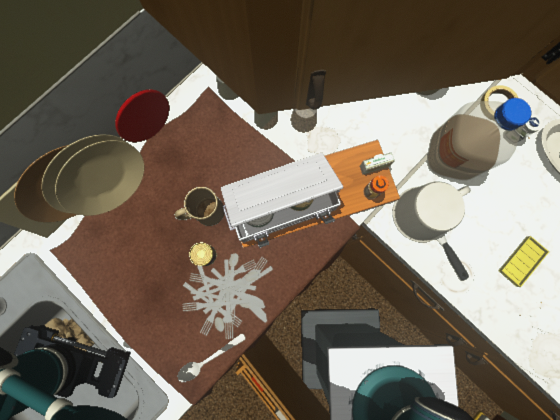

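The scene view shows the box at (233–362, 175–282) with its lid partly open and latch levers near (245,212) and (310,226). The top view agrees: box at (219–344, 154–249), mug at (200,205), tin at (202,254), jar at (378,186). Next I'll fit the box yaw, position and lid angle.

```bash
cat >> h.py <<'E'
def frame(yaw,c): # returns box->world rotation
    s,k=np.sin(yaw),np.cos(yaw); return np.array([[k,-s,0],[s,k,0],[0,0,1]])
E
python3 - <<'E'
from h import *
np.set_printoptions(precision=4,suppress=True)
D={n:dict(np.load(n+"0.npz")) for n in("scene","top")}
W=np.concatenate([world(p)[p["range_z"]>0] for p in D.values()])
yaw=.313;c=np.array([.528,.275,.016])
for it in range(6):
    R=frame(yaw,c); B=(W-c)@R
    # front wall: fit x = a + b*y
    f=B[(abs(B[:,0]+.065)<.012)&(abs(B[:,1])<.11)&(B[:,2]>.015)&(B[:,2]<.06)]
    pf=np.polyfit(f[:,1],f[:,0],1); r=f[:,0]-np.polyval(pf,f[:,1]); k=r<np.median(r)+.006
    pf=np.polyfit(f[k,1],f[k,0],1)
    # lid side edges for y
    l=B[(B[:,2]>.115)&(abs(B[:,0])<.08)&(abs(B[:,1])<.16)&(B[:,0]>-.05)]
    y=np.percentile(l[:,1],[.5,99.5])
    yaw-=pf[0]; c=c+R@[pf[1]+.065,y.mean(),0]
    print(yaw,c,pf,y,len(f))
R=frame(yaw,c);B=(W-c)@R
T=(world(D["top"])[D["top"]["range_z"]>0]-c)@R
l=T[(T[:,2]>.1)&(T[:,0]>-.04)&(T[:,0]<.05)&(abs(T[:,1])<.1)]
p=np.polyfit(l[:,0],l[:,2],1);print("lid slope angle",-np.arctan(p[0]),"z at hinge x",np.polyval(p,.065),"front x",np.percentile(T[(T[:,2]>.13)&(abs(T[:,1])<.05),0],1))
for s in(1,-1):
    t=B[(B[:,2]>.145)&(B[:,0]<-.06)&(B[:,0]>-.14)&(abs(B[:,1]-s*.078)<.03)];print("tip",len(t),np.median(t,0),t.max(0),t.min(0))
h=W[(W[:,2]>.3)&(W[:,0]>.3)&(W[:,1]>-.4)&(W[:,1]<.6)]; print("overhead pts",len(h),h.min(0))
for zl in(.2,.3,.4,.5,.6): 
    g=h[(h[:,2]>zl)&(h[:,2]<zl+.1)]; 
    if len(g): d=(g-c)@R;print(zl,g.min(0),"box frame min x",d[abs(d[:,1])<.25,0].min(initial=9))
print(current_tool_rot())
E
```

```text
0.3242098094151482 [0.5237 0.2705 0.016 ] [-0.0112 -0.0705] [-0.1582  0.1523] 1545
0.3243995652571335 [0.5201 0.2813 0.016 ] [-0.0002 -0.065 ] [-0.1307  0.1534] 1553
0.3241629105892722 [0.519  0.2845 0.016 ] [ 0.0002 -0.065 ] [-0.1421  0.1488] 1521
0.32419346195145615 [0.5188 0.2852 0.016 ] [-0.    -0.065] [-0.1454  0.1468] 1519
0.32404838368160044 [0.5188 0.2852 0.016 ] [ 0.0001 -0.065 ] [-0.1461  0.1461] 1515
0.3240483168778869 [0.5188 0.2852 0.016 ] [ 0.    -0.065] [-0.1461  0.1461] 1515
lid slope angle 0.590649660124336 z at hinge x 0.11060368025845972 front x -0.037876182533038004
tip 144 [-0.0987  0.0631  0.1604] [-0.0895  0.0771  0.1662] [-0.1049  0.0501  0.1453]
tip 165 [-0.0992 -0.0926  0.16  ] [-0.0887 -0.0785  0.1675] [-0.104  -0.1053  0.145 ]
overhead pts 69947 [ 0.6127 -0.2785  0.3   ]
0.3 [ 0.6248 -0.2785  0.3   ] box frame min x 0.06692601505796571
0.4 [ 0.6127 -0.2231  0.4   ] box frame min x 0.0651768207972027
0.5 [ 0.6383 -0.1552  0.5   ] box frame min x 0.06806626645543865
0.6 [ 0.6391 -0.0403  0.6   ] box frame min x 0.0692791410640019
[0.     0.1483 0.9889 0.    ]
```

```bash
cat >> h.py <<'E'
from scipy.spatial.transform import Rotation as Ro
C=np.array([.5235,.2712,.016]); YAW=.324; RB=frame(YAW,C)
def tw(b): return C+RB@np.asarray(b,float)
def quat(tilt=0,flip=True): # tilt>0: gripper body leans to the robot
    M=RB@Ro.from_euler('y',-tilt).as_matrix()@np.diag([-1,1,-1] if flip else [1,-1,-1])
    return np.roll(Ro.from_matrix(M).as_quat(),1)
E
python3 - <<'E'
from h import *
np.set_printoptions(precision=3,suppress=True)
W=np.concatenate([world(p)[p["range_z"]>0] for p in (dict(np.load(n+"0.npz")) for n in("scene","top"))])
B=(W-C)@RB; print("rot0 euler chk",quat())
for z in np.arange(.2,.9,.1):
    g=B[(abs(B[:,1])<.15)&(B[:,2]>z)&(B[:,2]<z+.1)&(B[:,0]>0)];print(round(z,1),len(g),np.percentile(g[:,0],[0,1,5,50]) if len(g) else "")
for n in((-.03,0,.2),(-.026,0,.103),(-.14,.078,.25),(-.14,.078,.145),(-.04,.078,.145),(-.14,-.078,.145),(-.04,-.078,.145)):
    for f in(True,False):
        print(n,f,[ik(tw(n),quat(t,f)) for t in(0,.25)])
E
```

```text
rot0 euler chk [ 0.    -0.161  0.987  0.   ]
0.2 515 [0.141 0.43  0.433 0.445]
0.3 6651 [0.069 0.08  0.088 0.128]
0.4 9279 [0.065 0.068 0.083 0.124]
0.5 7767 [0.083 0.086 0.088 0.124]
0.6 2497 [0.085 0.086 0.088 0.101]
0.7 0 
0.8 0 
(-0.03, 0, 0.2) True [array([ 0.442,  0.063,  1.879, -0.   ,  1.2  , -1.453]), array([ 0.462, -0.092,  2.052, -0.042,  0.935, -1.411])]
(-0.03, 0, 0.2) False [array([ 0.442,  0.063,  1.879, -0.   ,  1.2  ,  1.689]), array([ 0.462, -0.092,  2.052, -0.042,  0.935,  1.73 ])]
(-0.026, 0, 0.103) True [array([ 0.441,  0.161,  1.962, -0.   ,  1.019, -1.454]), array([ 0.461,  0.019,  2.139, -0.05 ,  0.736, -1.4  ])]
(-0.026, 0, 0.103) False [array([ 0.441,  0.161,  1.962, -0.   ,  1.019,  1.688]), array([ 0.461,  0.019,  2.139, -0.05 ,  0.736,  1.741])]
(-0.14, 0.078, 0.25) True [array([ 0.635, -0.142,  1.983, -0.   ,  1.301, -1.26 ]), array([ 0.7  , -0.302,  2.129, -0.103,  1.083, -1.157])]
(-0.14, 0.078, 0.25) False [array([ 0.635, -0.142,  1.983, -0.   ,  1.301,  1.882]), array([ 0.7  , -0.302,  2.129, -0.103,  1.083,  1.985])]
(-0.14, 0.078, 0.145) True [arra
[... 411 characters left out ...]
.145) False [array([ 0.581,  0.125,  1.917, -0.   ,  1.099,  1.828]), array([ 0.625, -0.016,  2.088, -0.099,  0.833,  1.93 ])]
(-0.14, -0.078, 0.145) True [array([ 0.296, -0.12 ,  2.163, -0.   ,  1.099, -1.599]), array([ 0.289, -0.297,  2.324,  0.011,  0.865, -1.612])]
(-0.14, -0.078, 0.145) False [array([ 0.296, -0.12 ,  2.163, -0.   ,  1.099,  1.543]), array([ 0.289, -0.297,  2.324,  0.011,  0.865,  1.53 ])]
(-0.04, -0.078, 0.145) True [array([ 0.301,  0.078,  1.97 , -0.   ,  1.094, -1.594]), array([ 0.297, -0.076,  2.145,  0.009,  0.823, -1.603])]
(-0.04, -0.078, 0.145) False [array([ 0.301,  0.078,  1.97 , -0.   ,  1.094,  1.548]), array([ 0.297, -0.076,  2.145,  0.009,  0.823,  1.538])]
```

```bash
python3 - <<'E'
from h import *
np.set_printoptions(precision=3,suppress=True)
q=quat(.2)
clamp(10)
movep(tw((-.06,0,.27)),q); print(current_tool_pos(),current_time())
F0=np.array(current_contact_force())
def P(th,r=.105): 
    s,k=np.sin(th),np.cos(th); return np.array([.065-r*k+.01*s+.009,0,.093+r*s+.01*k+.002])
line_to(tw(P(.6)+[0,0,.03]),q)
for th in(.6,.5,.4,.3,.2,.1,.03):
    hit=line_to(tw(P(th)),q,rate=.06,force_limit=25); print(th,hit,np.array(current_contact_force())-F0)
    if hit: break
else: print(line_to(tw(P(0)-[0,0,.01]),q,rate=.03,force_limit=15),current_contact_force())
b=(np.array(current_tool_pos())-C)@RB;print("tool in box",b,current_time())
line_to(tw((b[0],0,.20)),q); line_to(tw((-.19,0,.24)),q)
p=capture("scene");save(p,"lid");cv2.imwrite("pics/lidc.png",cv2.resize(p["img"][130:310,170:450,::-1],(784,504)))
print(current_time())
E
```

```text
[0.467 0.253 0.286] 3.9417
0.6 False [-0.458  1.151 -0.165]
0.5 False [-0.299  0.423 -0.502]
0.4 False [ 0.539  1.087 -0.377]
0.3 False [-0.214  1.015  0.319]
0.2 False [-0.886  0.236  0.682]
0.1 False [-0.527  0.091  0.17 ]
0.03 False [-0.284  0.386  0.196]
True [-2.424 -1.288  6.225]
tool in box [-0.031  0.     0.107] 7.5
9.5667
```

View pics/lidc.png

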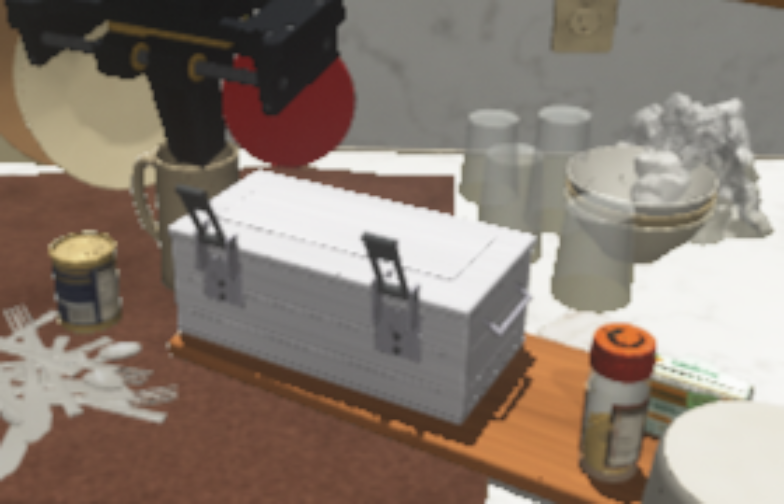

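The crop shows the lid shut flat, both levers still standing at the front (about (200,215) and (383,265)), and the neighbours in place. I'll press the lid once more to be sure, then flip the levers.

```bash
python3 - <<'E'
from h import *
np.set_printoptions(precision=3,suppress=True)
q=quat(.2)
line_to(tw((-.03,0,.20)),q); line_to(tw((-.03,0,.125)),q)
print(line_to(tw((-.03,0,.09)),q,rate=.03,force_limit=25),(np.array(current_tool_pos())-C)@RB,current_contact_force())
line_to(tw((-.03,0,.20)),q); line_to(tw((-.14,0,.22)),q)
for s in(1,-1):
    y=.078*s
    line_to(tw((-.14,y,.22)),q); line_to(tw((-.135,y,.147)),q)
    for x in(-.10,-.085,-.07,-.058):
        h=line_to(tw((x,y,.147)),q,rate=.06,force_limit=15); print(s,x,h,(RB.T@np.array(current_contact_force())))
        if h: break
    line_to(tw((-.14,y,.16)),q); line_to(tw((-.14,y,.22)),q)
line_to(tw((-.2,0,.24)),q)
p=capture("scene");save(p,"lat");cv2.imwrite("pics/latc.png",cv2.resize(p["img"][130:310,170:450,::-1],(784,504)))
print(current_time())
E
```

```text
True [-0.03   0.     0.107] [-3.739 -1.482  7.765]
1 -0.1 False [-0.13   0.208 -0.289]
1 -0.085 False [-0.229  0.069 -1.62 ]
1 -0.07 False [-0.486  0.079  0.374]
1 -0.058 False [-0.43  -0.879  0.566]
-1 -0.1 False [-1.975 -1.972 -0.933]
-1 -0.085 False [ 0.164  0.035 -0.143]
-1 -0.07 False [-0.618 -0.117  0.919]
-1 -0.058 False [ 0.547  0.528 -0.731]
24.1167
```

View pics/latc.png

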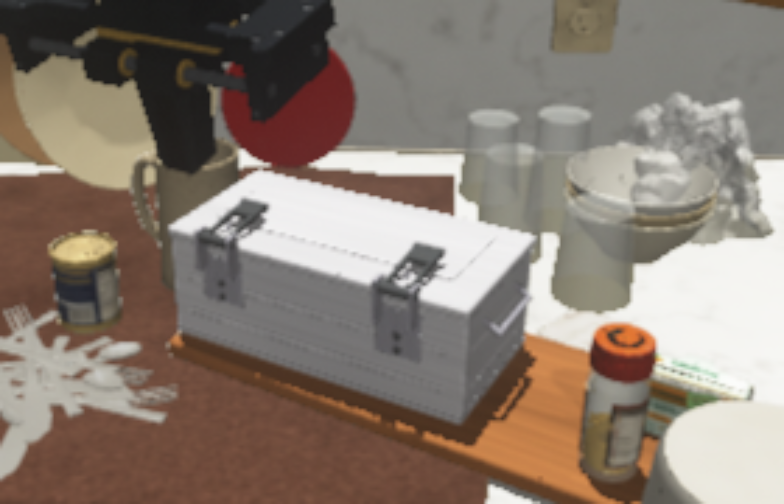

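Both levers now lie back on the shut lid, around (238,218) and (415,262), and nothing else has moved. I'll check their heights with the depth image, then hand in.

```bash
python3 - <<'E'
from h import *
p=capture("top");B=(world(p)[p["range_z"]>0]-C)@RB; ok=True
for y in(.078,-.078,0):
    for x in (-.05,-.03,.03):
        m=(abs(B[:,1]-y)<.01)&(abs(B[:,0]-x)<.008); z=np.median(B[m,2]); print(y,x,m.sum(),round(z,4)); ok&=bool(z<.122)
print(ok,current_time())
if ok: dwell(.3); print(sign_off())
E
```

```text
0.078 -0.05 57 0.106
0.078 -0.03 61 0.1182
0.078 0.03 57 0.1065
-0.078 -0.05 51 0.1058
-0.078 -0.03 57 0.1179
-0.078 0.03 52 0.1068
0 -0.05 55 0.1047
0 -0.03 55 0.1056
0 0.03 54 0.1063
True 24.1667
the job is handed in; nothing more can be done
None
```

The food box is closed and the job is handed in: the lid is shut flat, both latch levers are snapped over onto it, and the things around the box look unmoved in the pictures, at about 24.5 s of the 45 s allowed.

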